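# Fit the socket from the tool case onto the nutrunner

## Task

Get the nutrunner ready for bolting up the racks: swing the red lid of the tool case back past its balance point so that it stays open by itself, lift out the socket with the yellow band and stand it upright, square-holed end down, on the black rubber mat and let go of it. Then take it again in a grip fit for pushing, turn it to match the upward square drive of the nutrunner and push it down until the spring ball clicks into its dimple and the socket sits fully home; let go of it. Leave the lid open, and leave the blue-banded socket, the tape roll, the jar and the screwdriver where they are.

Things in the scene. Friction and masses are not known exactly. Their poses are not given: they have to be found in the camera images.
- lid (a joint): Lid angle in rad: 0 shut, grows as the lid swings up and away towards the far side of the case; stop at 1.9. It falls shut if let go below about 1.5 and falls open to the stop beyond about 1.57. Lid with knob 0.2 kg, free-moving.
- lid_handle (a point): Grip point of the black round knob on the red lid: head 28 mm across, 16 mm thick, on a 12 mm stem. The point is 35 mm above the lid's upper face, 8 mm below the knob's top, midway along the lid's width, 30 mm in from its near edge. z is the knob's axis, out of the lid; y lies along the hinge.
- lid_hinge (a point): Point on the hinge line in the middle of the far upper rim of the case; y lies along the hinge. At lid angle 0 the knob's grip point is 140 mm from it in its -x (towards the robot) and 41 mm above it. The lid is 170 x 250 x 6 mm; its frame turns with the lid.
- case: Black tool case, fixed: 170 mm (x) x 250 mm (y) x 92 mm high, walls 5 mm; origin under its centre; lid hinged on its +x rim. Inside, 55 mm either side of the centre in y, two cradles of inclined rods (28 mm wide, narrower than a socket), each holding a socket whose centre is 50 mm above the case's underside and whose axis leans in the case's x-z plane.
- socket_mid (a point): Centre (half-way up) of the dark steel impact socket with the yellow band: cylinder 38 mm across, 60 mm long, about 0.32 kg. z runs along its axis from the square-holed end (30 mm in -z) to the hex end (30 mm in +z, with the band). It starts in a cradle, leaning 30 degrees from upright: square-holed end down and nearer the hinge, hex end up and nearer the robot.
- socket_foot (a point): Centre of the end face round the square hole of the yellow-banded socket, axes as socket_mid. The hole's sides are parallel to x and y; it is 20.2 mm wide and 26 mm deep, with a dimple in each of its four walls, so any quarter turn fits.
- other: The same socket with a blue band, in the other cradle (which is which varies): to be left there. Origin at the centre of its square-holed end.
- mat_top (a point): Centre of the top of the black rubber mat, fixed, 140 x 140 mm, its top 4 mm above the bench.
- drive (a point): Centre of the flat aluminium shoulder (44 mm across) at the foot of the nutrunner's upright steel square drive, 80 mm above the bench. z up; x, y parallel to the drive's sides. Drive 19 mm square, 24 mm tall, top 4 mm tapered. The nutrunner is fixed; its yellow and black body, top 64 mm above the bench, runs 190 mm out in +x. Fully home, the socket's end face lies on this shoulder.
- ball (a joint): Spring ball in the +x face of the drive, 12 mm above the shoulder: 0 standing out 2.7 mm, grows as it is pressed in (m). The socket's own weight does not push it in; it takes roughly 10 N downwards. It springs back to 0 in the socket's dimple in the last millimetre.
- tape: Roll of amber packing tape lying flat, 100 mm across, 45 mm high; to be left alone.
- jar: Clear jar with red cap, 64 mm across, 85 mm high; to be left alone.
- driver: Screwdriver lying on the bench; to be left alone.
There are look-alikes about, which are no part of the job. Of the things like the part that bears mat_top, leave any that is turquoise; of the rest the smaller one is meant.

How it is judged:
On the way, in this order (a step that is already met when the one before it is completed fails the run):
1. the lid stays open by itself, past its balance point, with nothing holding it (value of joint lid above 1.62 rad and contact force between lid and the arm below 0.05 N and contact force between lid and the fingers below 0.05 N), for 0.2 s.
2. the yellow-banded socket stands upright on the mat, square hole down, let go (x of socket_foot in the frame of mat_top between -0.068 and 0.068 m and y of socket_foot in the frame of mat_top between -0.068 and 0.068 m and z of socket_foot in the frame of mat_top below 0.003 m and z of socket_mid in the frame of mat_top above 0.025 m and angle between socket_mid's own z axis and vertical below 0.08 rad and contact force between socket and the fingers below 0.05 N), for 0.2 s.
At the end, for the whole second after the job is handed in: The yellow-banded socket sits on the drive: its end face within 2 mm of the shoulder, centred within 3 mm, upright within 0.06 rad, the spring ball out in the dimple (within 0.8 mm of fully out), the robot clear of it, and the lid standing open beyond 1.62 rad (horizontal distance between socket_foot and drive below 0.003 m and z of socket_foot in the frame of drive between -0.0025 and 0.002 m and angle between socket_foot's own z axis and vertical below 0.06 rad and value of joint ball below 0.0008 m and value of joint lid above 1.62 rad); the robot touches nothing.
It fails at once if the blue-banded socket, the tape roll, the jar or the screwdriver moved by more than 30 mm (distance of any of other, tape, jar, driver from where it was at the start of the episode above 0.03 m).
It also fails if it takes over 67 s, if anything falls off the work surface, if the arm or the gripper's body presses on something with over 40 N, if the wrist force passes 120 N, or if a joint passes its speed limit or range.

## Robot

A 6-joint arm with a two-finger parallel gripper is mounted at the origin on the work surface. World frame = base frame: x ahead of the robot, y to its left, z up, the work surface at z = 0. Lengths are in m, angles in rad, forces in N, time in s.
With the tool pointing down it reaches from about 0.25 to 0.725 m from the base axis. Payload 9.7 kg.
Tool frame: the origin (TCP) lies at the very end of the fingers, on their centre line; the grasp point (between the pads) lies 19 mm behind it (bot.grasp_offset is the y of the grasp point in the tool frame, in m); y points along the fingers, z is the direction in which the jaws open and shut, and the axes are right-handed (so a half turn about y gives the same grasp; the last joint's range is limited). The gripper opens to 85 mm and grips with 20 to 120 N. Pads are 22 mm wide; open, the fingers measure 114 mm over their backs; the gripper's body (76 mm by 85 mm) begins 54 mm behind the grasp point. The pads swing forward as they close: fully open they stand 13 mm farther back than shut.
Start: joints at [1.163, 0.087, 0.176, 1.66, 0, 1.571], TCP at [0.218, 0.505, 0.231] pointing down, gripper open.
Joint ranges: [-3.13, 3.13], [-0.85, 1.81], [-1.15, 1.24], [-2.2, 2.28], [-1.44, 1.52], [-3.14, 3.14]. Speed limits (rad/s): [2.22, 2.22, 2.57, 3.14, 3.14, 3.14].

## Interface

Orientations are given as [roll, pitch, yaw] about the fixed x, y, z axes, in that order (R = Rz(yaw) Ry(pitch) Rx(roll)).
In Python, from cell import bot, grab_frame, sign_off, nets gives the robot as it stands.
- The arm moves only by the shell command python3 -m handwheel 'ROWS' [FORCE]. ROWS is JSON, a list of rows, each an object of numbers: "dx", "dy", "dz": the shift along the tool's x, y, z in m; "wx", "wy", "wz": the turn, a rotation vector about the tool's x, y, z in rad; "gripper": the gripper's target within -1 to 1 (fully open at 1, half-way at 0, shut at -1). A call has 1 to 12 rows; each row is the pose to reach, as a shift and turn from the pose commanded when the call began, along the tool's axes at that moment; what a row does not reach only later rows make up. A row lasts 1/8 s, in which the tool goes at most 62.5 mm and 10.7 degrees, less where a joint would pass 70% of its speed; a pose out of reach is approached as far as the arm can. A call with a gripper value outside its range is refused whole. The fingers move at their own pace and stop on an object; FORCE is the grip in N (left out, the last holds). Time passes only in rows, so rows that repeat a pose let the fingers close. It gives the time, the measured TCP pose, the force and the opening at its end, in the units of the state.
- bot.get_obs(): the state, without advancing time (a new reading comes with each control period).
- grab_frame(name): name is "side" or "top" or "wrist"; returns a dict with "color" (420x560x3 uint8, red, green, blue), "depth" (420x560 float32, m along the optical axis (not along the pixel's ray), 0 where there is no reading), "fovy" (degrees; the focal length in pixels is half the picture's height over the tangent of half this angle, whatever the lens; pixels are square), "cx", "cy" (the principal point, pixels), "dist_coeffs" ([k1, k2, p1, p2, k3] as OpenCV has them; the pictures are not rectified), "rvec" (rotation vector, rad) and "tvec" (3), from world to camera coordinates, as OpenCV has them. Camera axes: x right, y down, z forward; pixel columns grow to the right and rows downward; lengths in m; the calibration is good to about 2 mm. A picture is of the moment at which its call begins.
- sign_off(): hands the job in, once; it reports no verdict.
Trained networks look in the newest picture that a camera, given by its name, has taken for a name from the list of things; names that differ only in an ending like _2 or _b are one class to them, and where a whole thing is asked for, a point or a joint stands for the part that bears it (a point fixed in the world has none). Each returns a list of dicts, best first, with "conf" (0 to 1); they miss things now and then, are a little off and sometimes report something else, mostly with a low value. They report only what shows in the picture. A call takes as long as a camera call. They do not tell look-alikes from the thing itself.
- nets.spot_in(name, camera): "xyz" ([x, y, z] in m, in world coordinates, good to about 4 mm: the middle of the surface that is visible of it).
- nets.silhouettes(name, camera): "region" (420x560 bool, what is visible of it).
The state is a dict: "time": time; "joint_positions": joint angles; "joint_vel": joint speeds; "joint_efforts": joint torques, N m; "eef_pos": TCP position; "tcp_rot": TCP orientation; "force": force on the tool from outside, world axes, zero at the start; "wrist_torque": the same for the moment, N m; "gripper_width": opening from 0.0 (shut) to 1.0 (fully open).
Only numpy, scipy, OpenCV 4.12 (cv2) and the standard library are available. Lean on these libraries where they do the work, as an engineer would, in place of code of your own. Each camera call takes 0.05 s, during which the arm holds its last target. There are 200 camera calls.

## Working session

There is one attempt and no reset: what is moved stays moved. The work goes in short steps, Python scripts to look and compute and a shell command to move; the robot and the scene stay as the last step left them, time stands still between calls to the robot, and variables do not carry over. Pictures are saved under pics/ and viewed, about 8 in all and at most 12, crops included, and the job is handed in when it is done.

```bash
ls; mkdir -p pics
cat > h.py <<'E'
import numpy as np, cv2
from cell import bot, grab_frame, sign_off, nets
from scipy.spatial.transform import Rotation as R
def K(f):
    fl=210/np.tan(np.radians(f["fovy"])/2); return np.array([[fl,0,f["cx"]],[0,fl,f["cy"]],[0,0,1.]])
def cloud(f):
    h,w=f["depth"].shape; u,v=np.meshgrid(np.arange(w),np.arange(h))
    p=np.stack([u,v],-1).reshape(-1,1,2).astype(np.float64)
    n=cv2.undistortPoints(p,K(f),np.array(f["dist_coeffs"],float)).reshape(h,w,2)
    d=f["depth"][...,None]; c=np.concatenate([n*d,d],-1)
    M=cv2.Rodrigues(np.array(f["rvec"],float))[0]
    W=(c-np.array(f["tvec"]).ravel())@M
    W[f["depth"]==0]=np.nan; return W
def proj(f,P):
    return cv2.projectPoints(np.array(P,float).reshape(-1,1,3),np.array(f["rvec"],float),np.array(f["tvec"],float),K(f),np.array(f["dist_coeffs"],float))[0].reshape(-1,2)
def save(f,n,crop=None,s=1):
    i=f["color"][...,::-1]
    if crop: i=i[crop[1]:crop[3],crop[0]:crop[2]]
    cv2.imwrite("pics/"+n,cv2.resize(i,None,fx=s,fy=s,interpolation=cv2.INTER_CUBIC))
def tool(P=None,rpy=None):
    """shift in tool axes to reach world TCP P; R matrix"""
    o=bot.get_obs(); T=R.from_euler('xyz',o["tcp_rot"])
    return o,T
E
cat > a.py <<'E'
from h import *
fs={c:grab_frame(c) for c in("top","side")}
cv2.imwrite("pics/a.png",np.vstack([cv2.resize(fs[c]["color"][...,::-1],(400*1,300)) for c in fs]))
save(fs["top"],"top.png",s=1.4); save(fs["side"],"side.png",s=1.4)
for n in ["lid_handle","lid","case","socket_mid","other","mat_top","drive","tape","jar","driver"]:
  for c in fs:
    for d in nets.spot_in(n,c)[:4]:
        print(n,c,np.round(d["xyz"],3),round(d["conf"],2),proj(fs[c],d["xyz"]).round()[0])
o=bot.get_obs();print(o)
print(R.from_euler('xyz',o["tcp_rot"]).as_matrix().round(3),bot.grasp_offset)
E
python3 a.py
```

```text
pics
lid_handle top [0.507 0.212 0.098] 0.98 [165. 199.]
lid_handle side [0.501 0.2   0.095] 0.86 [224. 154.]
lid top [0.504 0.21  0.097] 0.86 [166. 200.]
lid side [0.501 0.199 0.1  ] 0.79 [224. 153.]
case top [0.504 0.203 0.098] 0.62 [168. 200.]
case side [0.485 0.149 0.104] 0.68 [225. 161.]
mat_top top [ 0.21  -0.277  0.005] 0.9 [365. 321.]
mat_top top [0.724 0.283 0.004] 0.88 [154. 124.]
mat_top top [ 0.523 -0.094  0.004] 0.75 [293. 198.]
mat_top side [ 0.524 -0.098  0.   ] 0.84 [279. 238.]
mat_top side [ 0.212 -0.292  0.004] 0.6 [190. 334.]
mat_top side [0.728 0.286 0.001] 0.58 [278. 152.]
drive top [ 0.514 -0.302  0.056] 0.9 [378. 199.]
drive side [ 0.499 -0.324  0.045] 0.72 [318. 286.]
drive side [ 0.73  -0.036  0.031] 0.44 [334. 196.]
tape top [ 0.394 -0.443  0.079] 0.75 [440. 248.]
tape top [ 0.738 -0.032  0.042] 0.69 [269. 112.]
tape side [ 0.732 -0.036  0.028] 0.89 [334. 196.]
jar top [ 0.393 -0.446  0.084] 0.86 [442. 249.]
jar top [0.507 0.213 0.101] 0.4 [164. 199.]
jar side [ 0.385 -0.478  0.062] 0.81 [309. 353.]
driver top [0.323 0.191 0.023] 0.62 [180. 275.]
driver top [0.504 0.213 0.097] 0.55 [164. 200.]
driver side [0.319 0.172 0.02 ] 0.66 [168. 197.]
{'time': 1.1, 'joint_positions': array([1.16303707e+00, 8.68736860e-02, 1.75904397e-01, 1.65977018e+00,
       3.26362462e-05, 1.57081435e+00]), 'joint_vel': array([-0.00032315,  0.00164786, -0.00178381, -0.00044433, -0.0008276 ,
        0.00147379]), 'joint_efforts': array([ 1.27557219e-04, -5.20107329e+01,  4.64866412e+01,  1.48379419e-03,
       -2.03813687e-05, -8.24234291e-06]), 'eef_pos': array([0.21809959, 0.50491896, 0.2313009 ]), 'tcp_rot': array([-1.57073947e+00,  3.26372707e-05, -4.07777275e-01]), 'force': array([-0.25456285, -0.68458168,  0.42936526]), 'wrist_torque': array([-0.01074658,  0.01849977,  0.00152298]), 'gripper_width': 0.9980314221037226}
[[ 0.918 -0.     0.397]
 [-0.397  0.     0.918]
 [-0.    -1.     0.   ]] -0.0187
```

View pics/top.png

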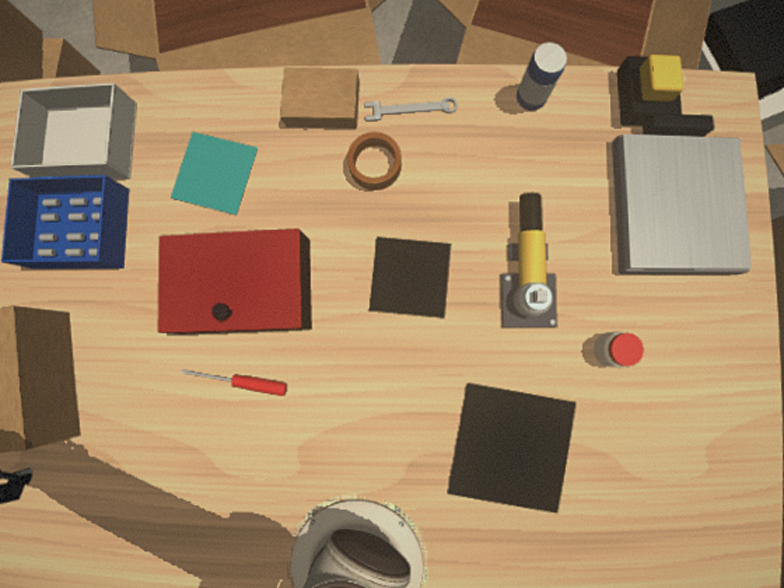

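View pics/side.png

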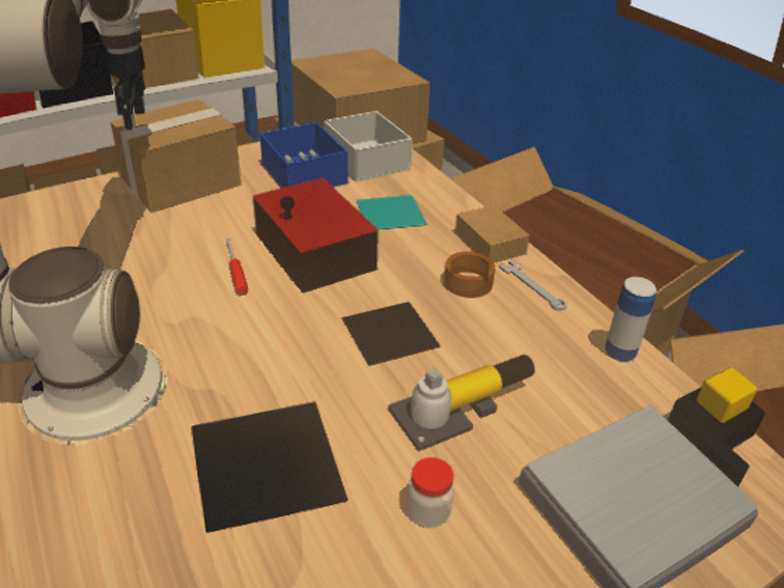

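In the top view (560-px frame, picture = ×1.4): the lid knob is at (158,222), and the only red lid is at (167,200). There are three mat candidates: turquoise (153,124), small black (293,198) and large black (365,321), so I choose the small black. The drive is at (384,210). The yellow socket is hidden under the lid. Next I measure accurately.

```bash
cat > b.py <<'E'
from h import *
f=grab_frame("top"); W=cloud(f); hsv=cv2.cvtColor(f["color"],cv2.COLOR_RGB2HSV)
v,u=np.mgrid[:420,:560]
def rect(m,z,n):
    m=m.astype(np.uint8); 
    k,l,s,_=cv2.connectedComponentsWithStats(m); i=1+s[1:,4].argmax(); c=(l==i)
    pts=W[c&np.isfinite(W[...,2])]; print(n,"z med",np.median(pts[:,2]).round(4))
    r=cv2.minAreaRect((pts[:,:2]*1000).astype(np.float32)); print(n,r); return pts
lid=(hsv[...,1]>150)&((hsv[...,0]<8)|(hsv[...,0]>172))&(u>105)&(u<225)&(v>155)&(v<245)
rect(lid&(W[...,2]>.08),0,"lid")
k=(W[...,2]>.12)&(u>130)&(u<190)&(v>200)&(v<245); kp=W[k]; print("knob",np.median(kp,0),kp.min(0),kp.max(0),k.sum())
mm=(hsv[...,2]<80)&(u>255)&(u<330)&(v>160)&(v<235); rect(mm,0,"mat")
for lo,hi in((.07,.09),(.095,.12)):
    d=(W[...,2]>lo)&(W[...,2]<hi)&(u>350)&(u<420)&(v>180)&(v<240)
    if d.sum()>5: print(d.sum()); p=rect(d,0,"drive%g"%lo); print(p.mean(0),np.median(p,0))
save(f,"drive.png",(350,185,420,240),5)
i=[cv2.resize(f["color"][185:240,350:420],(490,385),interpolation=2),cv2.resize(f["color"][200:240,135:180],(430,385),interpolation=2)]
g=grab_frame("side"); Wg=cloud(g)
k=(Wg[...,2]>.115)&(np.linalg.norm(Wg[...,:2]-[.45,.21],axis=-1)<.06); kp=Wg[k];print("knob side",np.median(kp,0),kp.min(0),kp.max(0),k.sum())
j=(slice(255,325),slice(270,350)); i[1]=cv2.resize(g["color"][j],(440,385),interpolation=2)
cv2.imwrite("pics/crop.png",cv2.resize(np.hstack(i),(0,0),fx=.85,fy=.85)[...,::-1])
E
python3 b.py
```

```text
lid z med 0.0977
lid ((503.8323059082031, 217.41627502441406), (169.8788604736328, 249.7345733642578), 2.4241092205047607)
knob [0.44894407 0.21182151 0.13972641] [0.43589225 0.20034691 0.12624054] [0.46078554 0.22810924 0.14469976] 126
mat z med 0.0028
mat ((523.84912109375, -92.36454010009766), (135.56919860839844, 136.35049438476562), 84.75798034667969)
205
drive0.07 z med 0.0787
drive0.07 ((479.8603515625, -309.9550476074219), (42.487430572509766, 44.37150955200195), 26.55528450012207)
[ 0.47856334 -0.30757212  0.07875142] [ 0.47742359 -0.30533801  0.07872419]
80
drive0.095 z med 0.1013
drive0.095 ((480.3013916015625, -309.7955017089844), (19.123865127563477, 18.76927947998047), 0.11519037932157516)
[ 0.48016913 -0.30915665  0.10116745] [ 0.48002622 -0.30877441  0.10133978]
knob side [0.44959043 0.20693203 0.13805271] [0.43730098 0.19753123 0.11611081] [0.46552659 0.22827065 0.1445324 ] 89
```

```bash
python3 -m handwheel '[{"dx":0.327,"dz":-0.174,"dy":0.03,"wy":-0.45,"gripper":1},{"dx":0.327,"dz":-0.174,"dy":0.03,"wy":-0.45,"gripper":1},{"dx":0.327,"dz":-0.174,"dy":0.03,"wy":-0.45,"gripper":1},{"dx":0.327,"dz":-0.174,"dy":0.03,"wy":-0.45,"gripper":1},{"dx":0.327,"dz":-0.174,"dy":0.03,"wy":-0.45,"gripper":1},{"dx":0.327,"dz":-0.174,"dy":0.03,"wy":-0.45,"gripper":1},{"dx":0.327,"dz":-0.174,"dy":0.03,"wy":-0.45,"gripper":1},{"dx":0.327,"dz":-0.174,"dy":0.03,"wy":-0.45,"gripper":1},{"dx":0.327,"dz":-0.174,"dy":0.03,"wy":-0.45,"gripper":1}]' 25
cat > c.py <<'E'
from h import *
import sys
f=grab_frame("wrist");W=cloud(f);save(f,sys.argv[1],s=1.2)
k=(W[...,2]>.125)&(W[...,2]<.15)&(np.linalg.norm(W[...,:2]-[.449,.215],axis=-1)<.03)
if k.sum(): print("knob",W[k].mean(0).round(4),W[k].min(0).round(3),W[k].max(0).round(3),k.sum())
for c in ("top",):
    g=grab_frame(c);save(g,"y_"+sys.argv[1],(340,120,440,240),5); V=cloud(g);h=cv2.cvtColor(g["color"],cv2.COLOR_RGB2HSV)
    v,u=np.mgrid[:420,:560]
    m=(h[...,0]>18)&(h[...,0]<34)&(h[...,1]>140)&(u>360)&(u<400)&(v>155)&(v<215)&(V[...,2]>.035)
    p=V[m]; s=(p[:,2]>.03); c0=p.mean(0); _,_,vt=np.linalg.svd((p-c0)[:,:2]); print("body dir yaw",np.degrees(np.arctan2(vt[0,1],vt[0,0])),c0,m.sum(), cv2.minAreaRect((p[:,:2]*1000).astype(np.float32)))
o=bot.get_obs();print(o["time"],o["eef_pos"],o["tcp_rot"])
E
python3 c.py w1.png
```

```text
body dir yaw 179.2277715491397 [ 0.55333367 -0.30636815  0.05827676] 679 ((552.2940063476562, -308.8285827636719), (45.73301315307617, 97.1873550415039), 88.89559173583984)
1.3 [0.21811494 0.5048829  0.23128025] [-1.57084461e+00 -5.32480423e-06 -4.07814974e-01]invalid input
```

```bash
python3 -m handwheel '[{"dx":0.327,"dz":-0.174,"dy":0.03,"wy":-0.45}]'; python3 -m handwheel --help | head -30
```

```text
invalid input
invalid input: not JSON, or not a number
```

```bash
python3 -m handwheel '[{"dx":0.05,"dy":0.0,"dz":-0.03,"wx":0,"wy":-0.15,"wz":0,"gripper":1}]'
```

```text
time: 1.42
eef_pos: [0.2513, 0.4586, 0.2303]
tcp_rot: [-1.572, 0.001, -0.252]
force: [1.3, -0.9, 0.4]
gripper_width: 1.0
```

```bash
python3 -m handwheel '[{"dx":0.252,"dy":0.03,"dz":-0.184,"wx":0,"wy":-0.3,"wz":0,"gripper":1},{"dx":0.252,"dy":0.03,"dz":-0.184,"wx":0,"wy":-0.3,"wz":0,"gripper":1},{"dx":0.252,"dy":0.03,"dz":-0.184,"wx":0,"wy":-0.3,"wz":0,"gripper":1},{"dx":0.252,"dy":0.03,"dz":-0.184,"wx":0,"wy":-0.3,"wz":0,"gripper":1},{"dx":0.252,"dy":0.03,"dz":-0.184,"wx":0,"wy":-0.3,"wz":0,"gripper":1},{"dx":0.252,"dy":0.03,"dz":-0.184,"wx":0,"wy":-0.3,"wz":0,"gripper":1},{"dx":0.252,"dy":0.03,"dz":-0.184,"wx":0,"wy":-0.3,"wz":0,"gripper":1}]' 25
python3 c.py w1.png
```

```text
time: 2.3
eef_pos: [0.4489, 0.2151, 0.2013]
tcp_rot: [-1.571, 0.0, 0.041]
force: [0.3, 1.1, -0.5]
gripper_width: 0.999
knob [0.4481 0.2134 0.1398] [0.437 0.2   0.127] [0.464 0.227 0.143] 1356
body dir yaw 179.67175991023188 [ 0.55386517 -0.3065895   0.05837801] 672 ((554.11962890625, -308.96734619140625), (45.649688720703125, 95.1932144165039), 89.7830581665039)
2.4 [0.44838615 0.21625519 0.20150867] [-1.57044965e+00 -1.17576978e-04  4.33093013e-02]
```

```bash
python3 -m handwheel '[{"dx":0,"dy":0.05,"dz":0,"wx":0,"wy":0,"wz":0,"gripper":0.4},{"dx":0,"dy":0.088,"dz":0,"wx":0,"wy":0,"wz":0,"gripper":0.2},{"dx":0,"dy":0.088,"dz":0,"wx":0,"wy":0,"wz":0,"gripper":-1},{"dx":0,"dy":0.088,"dz":0,"wx":0,"wy":0,"wz":0,"gripper":-1},{"dx":0,"dy":0.088,"dz":0,"wx":0,"wy":0,"wz":0,"gripper":-1},{"dx":0,"dy":0.088,"dz":0,"wx":0,"wy":0,"wz":0,"gripper":-1},{"dx":0,"dy":0.088,"dz":0,"wx":0,"wy":0,"wz":0,"gripper":-1}]' 25
```

```text
time: 3.28
eef_pos: [0.4482, 0.2143, 0.1152]
tcp_rot: [-1.574, 0.0, 0.042]
force: [-4.5, -12.2, 0.3]
gripper_width: 0.315
```

```bash
python3 -m handwheel '[{"dx":0.011,"dy":-0.027,"dz":-0.0015,"wx":0,"wy":0,"wz":0,"gripper":-1},{"dx":0.027,"dy":-0.051,"dz":-0.0015,"wx":0,"wy":0,"wz":0,"gripper":-1},{"dx":0.048,"dy":-0.072,"dz":-0.0015,"wx":0,"wy":0,"wz":0,"gripper":-1},{"dx":0.072,"dy":-0.088,"dz":-0.0015,"wx":0,"wy":0,"wz":0,"gripper":-1},{"dx":0.099,"dy":-0.099,"dz":-0.0015,"wx":0,"wy":0,"wz":0,"gripper":-1},{"dx":0.099,"dy":-0.099,"dz":-0.0015,"wx":0,"wy":0,"wz":0,"gripper":-1}]' 25
```

```text
time: 4.03
eef_pos: [0.5492, 0.2186, 0.2145]
tcp_rot: [-1.57, -0.002, 0.042]
force: [-1.5, -1.2, 1.9]
gripper_width: 0.31
```

Still gripped. I continue over the top to about 1.8 rad, relative to the present command.

```bash
python3 -m handwheel '[{"dx":0.0285,"dy":-0.0055,"dz":0,"wx":0,"wy":0,"wz":0,"gripper":-1},{"dx":0.058,"dy":-0.005,"dz":0,"wx":0,"wy":0,"wz":0,"gripper":-1},{"dx":0.082,"dy":0,"dz":0,"wx":0,"wy":0,"wz":0,"gripper":-1},{"dx":0.106,"dy":0.0095,"dz":0,"wx":0,"wy":0,"wz":0,"gripper":-1},{"dx":0.113,"dy":0.013,"dz":0,"wx":0,"wy":0,"wz":0,"gripper":-1},{"dx":0.113,"dy":0.013,"dz":0,"wx":0,"wy":0,"wz":0,"gripper":-1}]' 25
python3 - <<'E'
from h import *
f=grab_frame("side"); save(f,"s2.png",(130,30,410,240),2.5)
E
```

```text
time: 4.78
eef_pos: [0.6604, 0.2235, 0.2002]
tcp_rot: [-1.57, -0.001, 0.043]
force: [-0.4, 1.3, -0.0]
gripper_width: 0.311
```

View pics/s2.png

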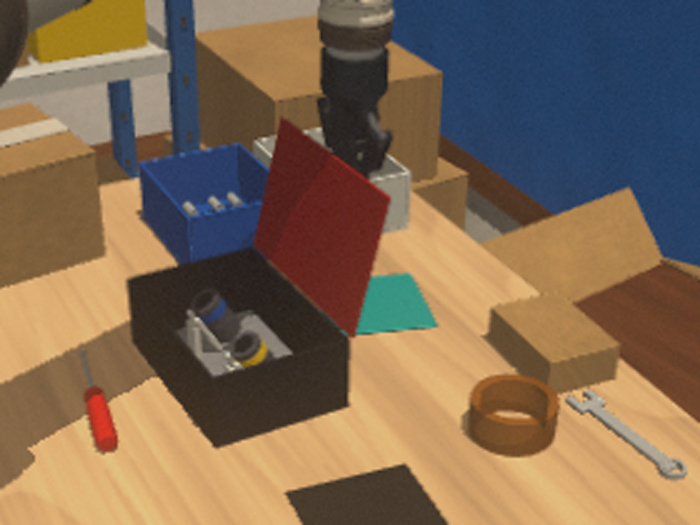

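The lid is past balance. The yellow socket is in the −y cradle (crop 250,348) and the blue one in the +y cradle (205,305). I release the knob and rise.

```bash
python3 -m handwheel '[{"dx":0,"dy":0,"dz":0,"wx":0,"wy":0,"wz":0,"gripper":0.6},{"dx":0,"dy":0,"dz":0,"wx":0,"wy":0,"wz":0,"gripper":0.6},{"dx":0,"dy":0,"dz":0,"wx":0,"wy":0,"wz":0,"gripper":0.6},{"dx":0.005,"dy":-0.05,"dz":0,"wx":0,"wy":0,"wz":0,"gripper":0.6},{"dx":0.005,"dy":-0.11,"dz":0,"wx":0,"wy":0,"wz":0,"gripper":0.6},{"dx":0.005,"dy":-0.11,"dz":0,"wx":0,"wy":0,"wz":0,"gripper":0.6},{"dx":-0.05,"dy":-0.12,"dz":0,"wx":0,"wy":0,"wz":0,"gripper":0.8},{"dx":-0.11,"dy":-0.12,"dz":-0.03,"wx":0,"wy":0,"wz":0,"gripper":1},{"dx":-0.17,"dy":-0.12,"dz":-0.05,"wx":0,"wy":0,"wz":0,"gripper":1},{"dx":-0.22,"dy":-0.12,"dz":-0.05,"wx":0,"wy":0,"wz":0,"gripper":1},{"dx":-0.22,"dy":-0.12,"dz":-0.05,"wx":0,"wy":0,"wz":0,"gripper":1}]' 25
cat > d.py <<'E'
from h import *
import sys
f=grab_frame("wrist");W=cloud(f);save(f,"w3.png",s=1.3)
for n in ["socket_mid","other"]:
  for c in ("wrist","top"):
    for d in nets.spot_in(n,c)[:3]: print(n,c,np.round(d["xyz"],3),round(d["conf"],2))
h=cv2.cvtColor(f["color"],cv2.COLOR_RGB2HSV)
y=(h[...,0]>18)&(h[...,0]<34)&(h[...,1]>150)&(W[...,2]>.03)&(W[...,2]<.1)&(abs(W[...,0]-.5)<.09)&(abs(W[...,1]-.16)<.06)
p=W[y]; print("band",len(p),p.mean(0) if len(p) else 0,p.min(0),p.max(0))
g=grab_frame("top");V=cloud(g); r=cv2.cvtColor(g["color"],cv2.COLOR_RGB2HSV)
m=(V[...,2]>.15)&(V[...,0]>.58)&(V[...,0]<.7)&(V[...,1]>.1)&(V[...,1]<.34); print("lid top",V[m].max(0) if m.any() else 0)
o=bot.get_obs();print(o["time"],o["eef_pos"],o["tcp_rot"],o["force"])
np.save("W.npy",W)
E
python3 d.py
```

```text
time: 6.2
eef_pos: [0.4394, 0.1627, 0.3201]
tcp_rot: [-1.57, -0.001, 0.043]
force: [0.6, -0.8, 0.1]
gripper_width: 1.001
socket_mid wrist [0.498 0.163 0.076] 0.79
socket_mid top [0.323 0.187 0.022] 0.2
other wrist [0.491 0.264 0.076] 0.93
band 46 [0.51816146 0.16167427 0.06742711] [0.50870192 0.1483809  0.05205524] [0.52704192 0.17498515 0.07845923]
lid top [0.68222194 0.33988637 0.25490957]
6.5 [0.44396993 0.16377116 0.31852934] [-1.57121894e+00  1.19262802e-03  4.20271697e-02] [ 0.24291934 -0.4382145   0.28090865]
```

View pics/w3.png

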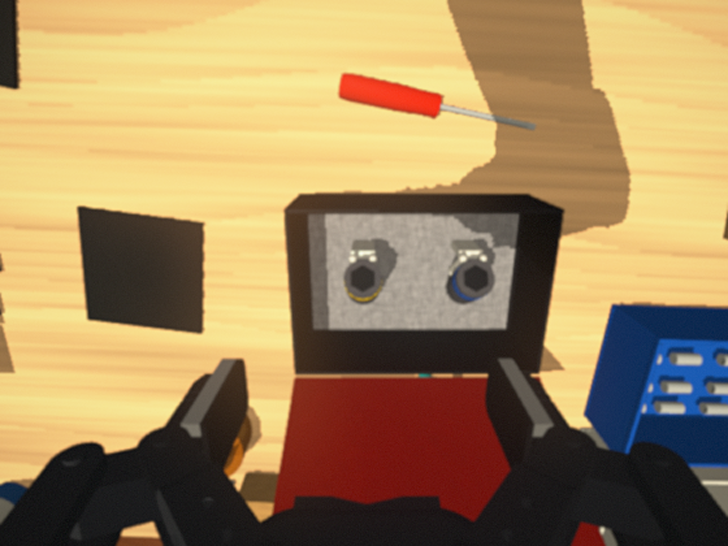

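Lid stands open; yellow socket at wrist pixel (280,215), blue at (362,212), both still in their cradles and matching the case geometry. I go to the tilted pre-grasp.

```bash
python3 -m handwheel '[{"dx":0.01,"dy":0.06,"dz":-0.001,"wx":0,"wy":0,"wz":-0.17,"gripper":0.6},{"dx":0.01,"dy":0.12,"dz":-0.001,"wx":0,"wy":0,"wz":-0.35,"gripper":0.6},{"dx":0.01,"dy":0.178,"dz":-0.001,"wx":0,"wy":0,"wz":-0.524,"gripper":0.6},{"dx":0.01,"dy":0.178,"dz":-0.001,"wx":0,"wy":0,"wz":-0.524,"gripper":0.6},{"dx":0.01,"dy":0.178,"dz":-0.001,"wx":0,"wy":0,"wz":-0.524,"gripper":0.6}]' 60
python3 - <<'E'
from h import *
f=grab_frame("wrist");W=cloud(f)
o=bot.get_obs();p=o["eef_pos"];T=R.from_euler('xyz',o["tcp_rot"]).as_matrix();print(o["time"],p,o["tcp_rot"],o["gripper_width"])
print("wrist cam in tool:",T.T@(-cv2.Rodrigues(np.array(f["rvec"]))[0].T@np.array(f["tvec"]).ravel()-p), f["fovy"])
print((cv2.Rodrigues(np.array(f["rvec"]))[0]@T).round(2))
s=grab_frame("side");print("side cam",-cv2.Rodrigues(np.array(s["rvec"]))[0].T@np.array(s["tvec"]).ravel(),s["fovy"])
zs=np.array([-.5*np.cos(.042),-.5*np.sin(.042),.866]);c=np.array([.5063,.162,.05])
q=(W-c); a=q@zs; r=np.linalg.norm(q-a[...,None]*zs,axis=-1)
m=(r<.03)&(a>.02)&(a<.04); P=W[m]; A=a[m]; top=P[A>np.percentile(A,97)-.004]
ex=np.cross([0,1,0],zs);ex/=np.linalg.norm(ex);ey=np.cross(zs,ex)
uv=np.c_[(top-c)@ex,(top-c)@ey]; print(len(top),"axial top",np.percentile(A,[50,90,97]),"circle",cv2.minEnclosingCircle((uv*1000).astype(np.float32)))
E
```

```text
time: 7.12
eef_pos: [0.4478, 0.1609, 0.1316]
tcp_rot: [-1.577, -0.51, 0.047]
force: [0.3, 0.2, 1.0]
gripper_width: 0.798
7.175 [0.45187015 0.16267974 0.13982517] [-1.57222353 -0.51934519  0.04361333] 0.7994383822184628
wrist cam in tool: [-0.09034299 -0.13745921 -0.00169122] 65.6984237433731
[[-0.    0.    1.  ]
 [ 0.95 -0.32  0.  ]
 [ 0.32  0.95 -0.  ]]
side cam [ 0.05120061 -0.93600272  0.82309049] 46.17515630883188
1990 axial top [0.02836926 0.02933773 0.02978319] circle ((1.9740263223648071, -0.8255850076675415), 19.130210876464844)
```

```bash
python3 -m handwheel '[{"dx":0.003,"dy":0.05,"dz":-0.001,"wx":0,"wy":0,"wz":0,"gripper":0.6},{"dx":0.003,"dy":0.09,"dz":-0.001,"wx":0,"wy":0,"wz":0,"gripper":0.6},{"dx":0.003,"dy":0.11,"dz":-0.001,"wx":0,"wy":0,"wz":0,"gripper":0.6},{"dx":0.003,"dy":0.11,"dz":-0.001,"wx":0,"wy":0,"wz":0,"gripper":0.6}]' 60
```

```text
time: 7.72
eef_pos: [0.5145, 0.1654, 0.0515]
tcp_rot: [-1.569, -0.526, 0.04]
force: [-0.5, -0.9, 1.5]
gripper_width: 0.801
```

```bash
python3 -m handwheel '[{"dx":0,"dy":0,"dz":0,"wx":0,"wy":0,"wz":0,"gripper":-1},{"dx":0,"dy":0,"dz":0,"wx":0,"wy":0,"wz":0,"gripper":-1},{"dx":0,"dy":0,"dz":0,"wx":0,"wy":0,"wz":0,"gripper":-1},{"dx":0,"dy":0,"dz":0,"wx":0,"wy":0,"wz":0,"gripper":-1},{"dx":0,"dy":0,"dz":0,"wx":0,"wy":0,"wz":0,"gripper":-1}]' 60
```

```text
time: 8.35
eef_pos: [0.5124, 0.1647, 0.051]
tcp_rot: [-1.57, -0.529, 0.041]
force: [0.7, -2.7, 5.7]
gripper_width: 0.428
```

```bash
cat >> h.py <<'E'
def ori(psi,beta):
    p,b=np.radians([psi,beta]); y=np.array([np.cos(p)*np.cos(b),np.sin(p)*np.cos(b),np.sin(b)]); z=np.array([-np.sin(p),np.cos(p),0]); return np.stack([np.cross(y,z),y,z],1)
def rel(P0,T0,P,T):
    "row (tool axes of pose P0,T0) that reaches P,T"
    d=T0.T@(np.array(P)-P0); w=R.from_matrix(T0.T@T).as_rotvec(); return d.round(4),w.round(4)
def now():
    o=bot.get_obs(); return np.array(o["eef_pos"]),R.from_euler('xyz',o["tcp_rot"]).as_matrix()
def cyl(r,psi,z): p=np.radians(psi); return [r*np.cos(p),r*np.sin(p),z]
E
python3 - <<'E'
from h import *
P,T=now(); w=[(cyl(.5,20,.33),ori(20,-60)),(cyl(.5,-35,.36),ori(-35,-30)),(cyl(.5,-87,.36),ori(-87,20))]
for p,t in w: print(rel(P,T,p,t)); P,T=p,t
E
python3 -m handwheel '[{"dx":0,"dy":-0.03,"dz":0,"wx":0,"wy":0,"wz":0,"gripper":-1},{"dx":0,"dy":-0.07,"dz":0,"wx":0,"wy":0,"wz":0,"gripper":-1},{"dx":0,"dy":-0.11,"dz":0,"wx":0,"wy":0,"wz":0,"gripper":-1},{"dx":0,"dy":-0.11,"dz":0,"wx":0,"wy":0,"wz":0,"gripper":-1}]' 60
```

```text
(array([ 0.1043, -0.2622,  0.0083]), array([ 0.1537, -0.2662,  0.0054]))
(array([-0.1696, -0.1326, -0.4096]), array([-0.6861,  0.6861, -0.4824]))
(array([-0.0961, -0.1664, -0.394 ]), array([-0.9317,  0.0815, -0.8104]))
time: 8.85
eef_pos: [0.4561, 0.163, 0.1473]
tcp_rot: [-1.568, -0.529, 0.042]
force: [1.0, 1.2, -3.3]
gripper_width: 0.43
```

```bash
python3 -m handwheel '[{"dx":0.05,"dy":-0.075,"dz":0.004,"wx":0.07,"wy":-0.13,"wz":0,"gripper":-1},{"dx":0.104,"dy":-0.152,"dz":0.008,"wx":0.154,"wy":-0.266,"wz":0.005,"gripper":-1},{"dx":0.104,"dy":-0.152,"dz":0.008,"wx":0.154,"wy":-0.266,"wz":0.005,"gripper":-1},{"dx":0.104,"dy":-0.152,"dz":0.008,"wx":0.154,"wy":-0.266,"wz":0.005,"gripper":-1}]' 60
python3 -m handwheel '[{"dx":-0.17,"dy":-0.133,"dz":-0.41,"wx":-0.686,"wy":0.686,"wz":-0.482,"gripper":-1},{"dx":-0.17,"dy":-0.133,"dz":-0.41,"wx":-0.686,"wy":0.686,"wz":-0.482,"gripper":-1},{"dx":-0.17,"dy":-0.133,"dz":-0.41,"wx":-0.686,"wy":0.686,"wz":-0.482,"gripper":-1},{"dx":-0.17,"dy":-0.133,"dz":-0.41,"wx":-0.686,"wy":0.686,"wz":-0.482,"gripper":-1},{"dx":-0.17,"dy":-0.133,"dz":-0.41,"wx":-0.686,"wy":0.686,"wz":-0.482,"gripper":-1},{"dx":-0.17,"dy":-0.133,"dz":-0.41,"wx":-0.686,"wy":0.686,"wz":-0.482,"gripper":-1},{"dx":-0.17,"dy":-0.133,"dz":-0.41,"wx":-0.686,"wy":0.686,"wz":-0.482,"gripper":-1},{"dx":-0.17,"dy":-0.133,"dz":-0.41,"wx":-0.686,"wy":0.686,"wz":-0.482,"gripper":-1},{"dx":-0.17,"dy":-0.133,"dz":-0.41,"wx":-0.686,"wy":0.686,"wz":-0.482,"gripper":-1}]' 60
python3 - <<'E'
from h import *
P,T=now();print(P,T.round(2))
p,t=(cyl(.5,-87,.36),ori(-87,20)); print(rel(P,T,p,t))
E
```

```text
time: 9.35
eef_pos: [0.471, 0.1709, 0.3312]
tcp_rot: [-1.57, -0.525, 0.348]
force: [-0.6, 0.3, -4.0]
gripper_width: 0.424
time: 10.48
eef_pos: [0.4412, -0.3141, 0.3661]
tcp_rot: [-1.577, -1.0, -0.609]
force: [-0.1, -0.1, -3.3]
gripper_width: 0.427
[ 0.44124279 -0.31411916  0.36607704] [[ 0.44  0.69  0.58]
 [-0.31 -0.49  0.82]
 [ 0.84 -0.54 -0.  ]]
(array([-0.132 , -0.1918, -0.3904]), array([-0.9295,  0.1067, -0.8533]))
```

```bash
python3 -m handwheel '[{"dx":-0.1,"dy":-0.17,"dz":-0.39,"wx":-0.93,"wy":0.1,"wz":-0.83,"gripper":-1},{"dx":-0.1,"dy":-0.17,"dz":-0.39,"wx":-0.93,"wy":0.1,"wz":-0.83,"gripper":-1},{"dx":-0.1,"dy":-0.17,"dz":-0.39,"wx":-0.93,"wy":0.1,"wz":-0.83,"gripper":-1},{"dx":-0.1,"dy":-0.17,"dz":-0.39,"wx":-0.93,"wy":0.1,"wz":-0.83,"gripper":-1},{"dx":-0.1,"dy":-0.17,"dz":-0.39,"wx":-0.93,"wy":0.1,"wz":-0.83,"gripper":-1},{"dx":-0.1,"dy":-0.17,"dz":-0.39,"wx":-0.93,"wy":0.1,"wz":-0.83,"gripper":-1},{"dx":-0.1,"dy":-0.17,"dz":-0.39,"wx":-0.93,"wy":0.1,"wz":-0.83,"gripper":-1},{"dx":-0.1,"dy":-0.17,"dz":-0.39,"wx":-0.93,"wy":0.1,"wz":-0.83,"gripper":-1},{"dx":-0.1,"dy":-0.17,"dz":-0.39,"wx":-0.93,"wy":0.1,"wz":-0.83,"gripper":-1},{"dx":-0.1,"dy":-0.17,"dz":-0.39,"wx":-0.93,"wy":0.1,"wz":-0.83,"gripper":-1}]' 60
cat > e.py <<'E'
from h import *
# rectify the foot face: homography from tool-frame x-z plane (at foot) to image
import sys
f=grab_frame("side");P,T=now();print(P,T.round(3),bot.get_obs()["time"])
W=cloud(f);q=(W-P)@T
m=(np.hypot(q[...,0],q[...,2])<.03)&(q[...,1]>.0)&(q[...,1]<.06); 
print("pts",m.sum(),"tool-y pct",np.percentile(q[m][:,1],[5,50,90,97]) if m.any() else 0)
y0=np.percentile(q[m][:,1],90)
top=q[m&(abs(q[...,1]-y0)<.006)];c=cv2.minEnclosingCircle((top[:,[0,2]]*1000).astype(np.float32));print(y0,c)
S=10;h=25
corn=np.array([[-h,-h],[h,-h],[h,h],[-h,h]],float)/1000
Pw=np.array([P+T@[a+c[0][0]/1000,y0,b+c[0][1]/1000] for a,b in corn])
uv=proj(f,Pw).astype(np.float32);print(uv.round())
H=cv2.getPerspectiveTransform(uv,np.float32([[0,0],[500,0],[500,500],[0,500]]))
r=cv2.warpPerspective(f["color"],H,(500,500),flags=cv2.INTER_CUBIC)
a=uv.min(0).astype(int)-8;b=uv.max(0).astype(int)+8
k=cv2.resize(f["color"][a[1]:b[1],a[0]:b[0]],(300,500),interpolation=2)
o=np.hstack([r,k]);o=cv2.convertScaleAbs(o,alpha=float(sys.argv[2])) ;cv2.imwrite("pics/"+sys.argv[1],o[...,::-1]); np.save("rect.npy",r)
E
python3 e.py foot.png 1.8
```

```text
time: 11.72
eef_pos: [0.1157, -0.6004, 0.4296]
tcp_rot: [1.603, -1.256, 1.587]
force: [0.5, 0.3, -3.4]
gripper_width: 0.428
[ 0.11291615 -0.60039154  0.43092601] [[-0.005  0.045  0.999]
 [ 0.311 -0.949  0.045]
 [ 0.95   0.311 -0.009]] 11.775
pts 1490 tool-y pct [0.00231722 0.02231193 0.02766521 0.02840916]
0.027665207679027564 ((-10.24364948272705, 2.60361909866333), 19.625377655029297)
[[162. 370.]
 [150. 328.]
 [198. 310.]
 [207. 351.]]
```

View pics/foot.png

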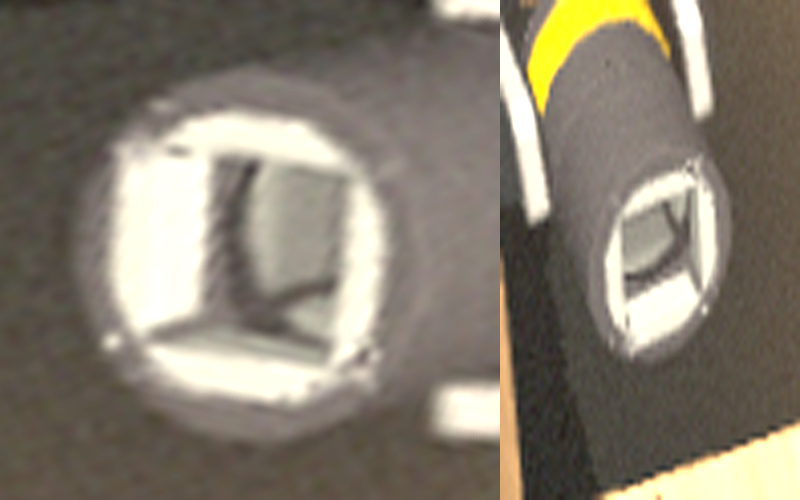

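The foot view shows the square hole clearly (rectified centre ≈(240,255)), turned about 7°. The face looks foreshortened, so the socket seems to have tilted in the grip; I fit its axis and rectify again.

```bash
cat > e2.py <<'E'
from h import *
import sys
from scipy.optimize import least_squares
f=grab_frame("side");P,T=now();W=cloud(f);q=((W-P)@T)
m=(abs(q[...,0])<.05)&(abs(q[...,2])<.017)&(q[...,1]>-.02)&(q[...,1]<.045);X=q[m]
# body: bright pads excluded by |z|<.017 ; remove far background by initial axis
def res(p,X):
    a=np.array([p[2],1,p[3]]);a/=np.linalg.norm(a);d=X-[p[0],-.0187,p[1]]
    return np.linalg.norm(np.cross(d,a),axis=1)-.019
p=np.array([0,0,-.2,0.])
for i in range(8):
    r=res(p,X);k=abs(r)<(.012 if i<3 else .004); p=least_squares(lambda p:res(p,X[k]),p,loss="soft_l1",f_scale=.001).x
a=np.array([p[2],1,p[3]]);a/=np.linalg.norm(a);o=np.array([p[0],-.0187,p[1]])
print("pass-through at grasp",p[:2].round(4),"tilt dx/dy dz/dy",p[2:].round(4),"n",k.sum(),"rms",np.sqrt(np.mean(res(p,X[k])**2)))
s=(q-o)@a; rad=np.linalg.norm(q-o-s[...,None]*a,axis=-1)
h_,e=np.histogram(s[(rad<.0195)&(rad>.0125)],np.arange(.03,.08,.001)); print(dict(zip(e.round(3),h_)))
L=float(sys.argv[2]) if len(sys.argv)>2 else e[np.nonzero(h_>3)[0][-1]]
ex=np.array([1,0,0])-a*a[0];ex/=np.linalg.norm(ex);ez=np.cross(ex,a);c=o+a*L;h=.025
Pw=[P+T@(c+i*h*ex+j*h*ez) for i,j in((-1,-1),(1,-1),(1,1),(-1,1))]
H=cv2.getPerspectiveTransform(proj(f,Pw).astype(np.float32),np.float32([[0,0],[500,0],[500,500],[0,500]]))
r=cv2.warpPerspective(f["color"],H,(500,500),flags=cv2.INTER_CUBIC);cv2.imwrite("pics/"+sys.argv[1],cv2.convertScaleAbs(r,alpha=1.8)[...,::-1]);print("L",L,"socket axis in tool",a)
E
python3 e2.py foot2.png
```

```text
pass-through at grasp [-0.0067 -0.0002] tilt dx/dy dz/dy [-0.0899  0.01  ] n 1178 rms 0.0012785796346182383
{np.float64(0.03): np.int64(22), np.float64(0.031): np.int64(30), np.float64(0.032): np.int64(24), np.float64(0.033): np.int64(19), np.float64(0.034): np.int64(28), np.float64(0.035): np.int64(22), np.float64(0.036): np.int64(15), np.float64(0.037): np.int64(20), np.float64(0.038): np.int64(18), np.float64(0.039): np.int64(20), np.float64(0.04): np.int64(17), np.float64(0.041): np.int64(19), np.float64(0.042): np.int64(19), np.float64(0.043): np.int64(16), np.float64(0.044): np.int64(71), np.float64(0.045): np.int64(182), np.float64(0.046): np.int64(190), np.float64(0.047): np.int64(44), np.float64(0.048): np.int64(0), np.float64(0.049): np.int64(0), np.float64(0.05): np.int64(0), np.float64(0.051): np.int64(0), np.float64(0.052): np.int64(0), np.float64(0.053): np.int64(0), np.float64(0.054): np.int64(0), np.float64(0.055): np.int64(0), np.float64(0.056): np.int64(0), np.float64(0.057): np.int64(0), np.float64(0.058): np.int64(0), np.float64(0.059): np.int64(0), np.float64(0.06): np.int64(0), np.float64(0.061): np.int64(0), np.float64(0.062): np.int64(0), np.float64(0.063): np.int64(0), np.float64(0.064): np.int64(0), np.float64(0.065): np.int64(0), np.float64(0.066): np.int64(0), np.float64(0.067): np.int64(0), np.float64(0.068): np.int64(0), np.float64(0.069): np.int64(0), np.float64(0.07): np.int64(0), np.float64(0.071): np.int64(0), np.float64(0.072): np.int64(0), np.float64(0.073): np.int64(0), np.float64(0.074): np.int64(0), np.float64(0.075): np.int64(0), np.float64(0.076): np.int64(0), np.float64(0.077): np.int64(0), np.float64(0.078): np.int64(0)}
L 0.047000000000000014 socket axis in tool [-0.08952284  0.99593509  0.00994727]
```

View pics/foot2.png

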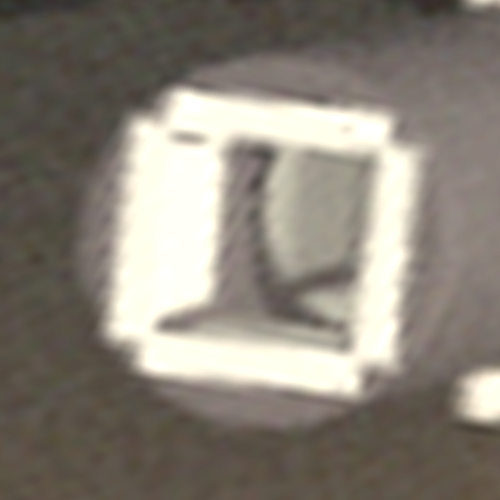

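```bash
cat > mat.py <<'E'
from h import *
a=np.array([-.0895,.9959,.0099]);o=np.array([-.0067,-.0187,-.0002]);c=o+a*.0465
Rq=R.align_vectors([[0,1,0]],[a])[0].as_matrix()
def foot_pose(F,psi): # TCP pose putting the foot at F, upright
    T=ori(psi,-90)@Rq; return np.array(F)-T@c,T
E
python3 - <<'E'
from mat import *
P,T=now(); w=[(np.array(cyl(.52,-48,.38)),ori(-48,-45)),foot_pose([.524,-.093,.10],-6.3)]
for p,t in w: print(p,rel(P,T,p,t)); P,T=p,t
E
```

```text
[ 0.34794792 -0.38643531  0.38      ] (array([ 0.017 , -0.2084,  0.2437]), array([ 0.7068, -0.1589,  1.054 ]))
[ 0.53229846 -0.09389822  0.12847192] (array([-0.2444,  0.1114,  0.3327]), array([ 0.3054, -0.6758,  0.6607]))
```

```bash
python3 -m handwheel '[{"dx":0.017,"dy":-0.208,"dz":0.244,"wx":0.707,"wy":-0.159,"wz":1.054,"gripper":-1},{"dx":0.017,"dy":-0.208,"dz":0.244,"wx":0.707,"wy":-0.159,"wz":1.054,"gripper":-1},{"dx":0.017,"dy":-0.208,"dz":0.244,"wx":0.707,"wy":-0.159,"wz":1.054,"gripper":-1},{"dx":0.017,"dy":-0.208,"dz":0.244,"wx":0.707,"wy":-0.159,"wz":1.054,"gripper":-1},{"dx":0.017,"dy":-0.208,"dz":0.244,"wx":0.707,"wy":-0.159,"wz":1.054,"gripper":-1},{"dx":0.017,"dy":-0.208,"dz":0.244,"wx":0.707,"wy":-0.159,"wz":1.054,"gripper":-1},{"dx":0.017,"dy":-0.208,"dz":0.244,"wx":0.707,"wy":-0.159,"wz":1.054,"gripper":-1},{"dx":0.017,"dy":-0.208,"dz":0.244,"wx":0.707,"wy":-0.159,"wz":1.054,"gripper":-1}]' 60
python3 - <<'E'
from mat import *
print(rel(*now(),*foot_pose([.524,-.093,.10],-6.3)))
E
```

```text
time: 12.82
eef_pos: [0.3516, -0.3841, 0.3799]
tcp_rot: [-1.57, -0.782, -0.829]
force: [0.3, -0.6, -4.2]
gripper_width: 0.429
(array([-0.2425,  0.1138,  0.3292]), array([ 0.3   , -0.6681,  0.6587]))
```

```bash
python3 -m handwheel '[{"dx":-0.2425,"dy":0.114,"dz":0.33,"wx":0.3,"wy":-0.67,"wz":0.66,"gripper":-1},{"dx":-0.2425,"dy":0.114,"dz":0.33,"wx":0.3,"wy":-0.67,"wz":0.66,"gripper":-1},{"dx":-0.2425,"dy":0.114,"dz":0.33,"wx":0.3,"wy":-0.67,"wz":0.66,"gripper":-1},{"dx":-0.2425,"dy":0.114,"dz":0.33,"wx":0.3,"wy":-0.67,"wz":0.66,"gripper":-1},{"dx":-0.2425,"dy":0.114,"dz":0.33,"wx":0.3,"wy":-0.67,"wz":0.66,"gripper":-1},{"dx":-0.2425,"dy":0.114,"dz":0.33,"wx":0.3,"wy":-0.67,"wz":0.66,"gripper":-1},{"dx":-0.2425,"dy":0.114,"dz":0.33,"wx":0.3,"wy":-0.67,"wz":0.66,"gripper":-1},{"dx":-0.2425,"dy":0.114,"dz":0.33,"wx":0.3,"wy":-0.67,"wz":0.66,"gripper":-1},{"dx":-0.2425,"dy":0.114,"dz":0.33,"wx":0.3,"wy":-0.67,"wz":0.66,"gripper":-1},{"dx":-0.2425,"dy":0.114,"dz":0.33,"wx":0.3,"wy":-0.67,"wz":0.66,"gripper":-1}]' 60
cat > s.py <<'E'
from mat import *
import sys
from scipy.optimize import least_squares
# socket axis from side + top clouds, world
P,T=now();print("TCP",P.round(4),bot.get_obs()["tcp_rot"].round(4))
g=P-T[:,1]*.0187
c0=P+T@c if sys.argv[1]=="held" else np.array(eval(sys.argv[1]))
f=grab_frame("side");W=cloud(f);X=W[(np.linalg.norm(W[...,:2]-c0[:2],axis=-1)<.035)&(W[...,2]>c0[2]+.004)&(W[...,2]<c0[2]+(.03 if sys.argv[1]=="held" else .055))]
def res(p,X):
    a=np.array([p[2],p[3],1]);a/=np.linalg.norm(a);return np.linalg.norm(np.cross(X-[p[0],p[1],c0[2]],a),axis=1)-.019
p=np.r_[c0[:2],0,0]
for i in range(8):
    r=res(p,X);k=abs(r)<(.01 if i<3 else .004);p=least_squares(lambda p:res(p,X[k]),p,loss="soft_l1",f_scale=.001).x
print("foot xy",p[:2].round(4),"lean",p[2:].round(3),k.sum(),"expected",c0.round(4))
E
python3 s.py held
python3 - <<'E'
from mat import *
print(rel(*now(),*foot_pose([.524,-.093,.10],-6.3)))
E
```

```text
time: 14.08
eef_pos: [0.5336, -0.0973, 0.1288]
tcp_rot: [-1.585, -0.091, -0.113]
force: [-0.5, -0.3, -3.4]
gripper_width: 0.427
TCP [ 0.5336 -0.0973  0.1288] [-1.5847 -0.0913 -0.113 ]
foot xy [ 0.5312 -0.0976] lean [-0.027  0.003] 117 expected [ 0.5253 -0.0965  0.1003]
(array([-0.0018,  0.0004,  0.0033]), array([ 0.0042, -0.0038,  0.0019]))
```

```bash
python3 -m handwheel '[{"dx":-0.004,"dy":0.045,"dz":0.0005,"wx":0,"wy":0,"wz":0,"gripper":-1},{"dx":-0.007,"dy":0.08,"dz":0.001,"wx":0,"wy":0,"wz":0,"gripper":-1},{"dx":-0.008,"dy":0.09,"dz":0.001,"wx":0,"wy":0,"wz":0,"gripper":-1},{"dx":-0.008,"dy":0.09,"dz":0.001,"wx":0,"wy":0,"wz":0,"gripper":-1}]' 60
python3 -m handwheel '[{"dx":-0.0002,"dy":0.0025,"dz":0,"wx":0,"wy":0,"wz":0,"gripper":-1},{"dx":-0.0002,"dy":0.0025,"dz":0,"wx":0,"wy":0,"wz":0,"gripper":-1}]' 60
python3 -m handwheel '[{"dx":-0.0002,"dy":0.002,"dz":0,"wx":0,"wy":0,"wz":0,"gripper":-1},{"dx":-0.0002,"dy":0.002,"dz":0,"wx":0,"wy":0,"wz":0,"gripper":-1}]' 60
```

```text
time: 14.62
eef_pos: [0.5338, -0.0973, 0.0385]
tcp_rot: [-1.584, -0.091, -0.113]
force: [0.4, -0.2, -3.5]
gripper_width: 0.434
time: 14.88
eef_pos: [0.5344, -0.0971, 0.0365]
tcp_rot: [-1.584, -0.092, -0.112]
force: [0.6, 0.3, -3.2]
gripper_width: 0.426
time: 15.12
eef_pos: [0.5338, -0.0969, 0.0333]
tcp_rot: [-1.584, -0.09, -0.112]
force: [0.2, 0.3, -3.7]
gripper_width: 0.427
```

```bash
python3 -m handwheel '[{"dx":-0.0001,"dy":0.0015,"dz":0,"wx":0,"wy":0,"wz":0,"gripper":-1},{"dx":-0.0001,"dy":0.0015,"dz":0,"wx":0,"wy":0,"wz":0,"gripper":-1}]' 60
python3 -m handwheel '[{"dx":-0.0001,"dy":0.001,"dz":0,"wx":0,"wy":0,"wz":0,"gripper":-1},{"dx":-0.0001,"dy":0.001,"dz":0,"wx":0,"wy":0,"wz":0,"gripper":-1}]' 60
```

```text
time: 15.38
eef_pos: [0.5342, -0.097, 0.0328]
tcp_rot: [-1.584, -0.091, -0.112]
force: [-3.0, 0.7, 6.1]
gripper_width: 0.43
time: 15.62
eef_pos: [0.5344, -0.097, 0.0327]
tcp_rot: [-1.584, -0.092, -0.112]
force: [-4.3, 1.1, 11.3]
gripper_width: 0.427
```

```bash
python3 -m handwheel '[{"dx":0,"dy":0,"dz":0,"wx":0,"wy":0,"wz":0,"gripper":0.5},{"dx":0,"dy":0,"dz":0,"wx":0,"wy":0,"wz":0,"gripper":0.5},{"dx":0,"dy":0,"dz":0,"wx":0,"wy":0,"wz":0,"gripper":0.5},{"dx":0,"dy":0,"dz":0,"wx":0,"wy":0,"wz":0,"gripper":0.5},{"dx":0,"dy":0,"dz":0,"wx":0,"wy":0,"wz":0,"gripper":0.5}]' 100
python3 s.py '[.5255,-.0965,.004]'
```

```text
time: 16.25
eef_pos: [0.5338, -0.097, 0.0307]
tcp_rot: [-1.584, -0.09, -0.112]
force: [-0.2, -0.1, 0.1]
gripper_width: 0.749
TCP [ 0.5338 -0.097   0.0307] [-1.5843 -0.09   -0.1125]
foot xy [ 0.5326 -0.0976] lean [-0.001 -0.031] 155 expected [ 0.5255 -0.0965  0.004 ]
```

```bash
cat > t.py <<'E'
from h import *
import sys
c0=np.array(eval(sys.argv[1]));z=c0[2]
for cam in ("wrist","side"):
    f=grab_frame(cam);W=cloud(f)
    m=(np.linalg.norm(W[...,:2]-c0[:2],axis=-1)<.03)&(abs(W[...,2]-z)<.004);X=W[m]
    if m.sum()>10: print(cam,m.sum(),np.median(X[:,2]).round(4),cv2.minEnclosingCircle((X[:,:2]*1000).astype(np.float32)),X.min(0).round(4),X.max(0).round(4))
    save(f,f"t_{cam}.png",s=1.3)
P,T=now();print(P,T.round(3))
E
python3 t.py '[.529,-.0965,.064]'
```

```text
wrist 5657 0.0638 ((530.560546875, -98.1227035522461), 19.709012985229492) [ 0.5116 -0.1166  0.06  ] [ 0.5499 -0.0788  0.0658]
side 52 0.0639 ((523.774169921875, -89.29795837402344), 23.948060989379883) [ 0.5127 -0.1129  0.0601] [ 0.5331 -0.0666  0.0674]
[ 0.53379207 -0.09695882  0.03075853] [[ 0.99   0.088  0.113]
 [-0.112 -0.023  0.993]
 [ 0.09  -0.996 -0.013]]
```

View pics/t_wrist.png

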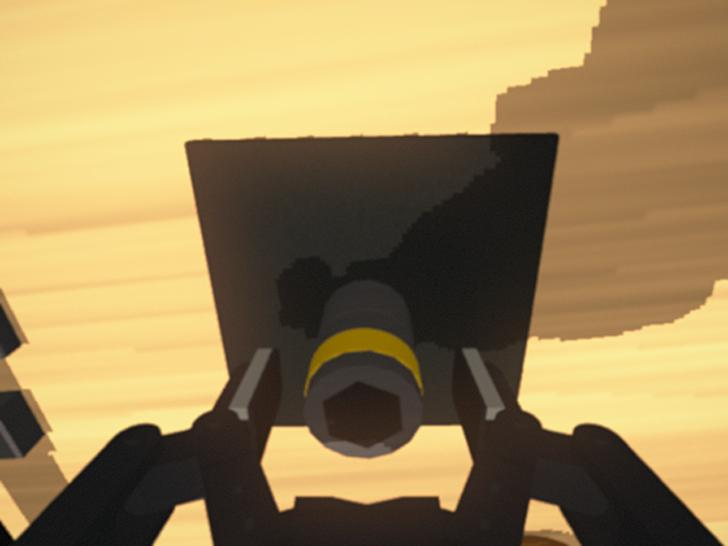

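Run:
```python
from h import *
print(rel(*now(),[.531,-.098,.018],ori(-6.3,-90)))
```

```text
(array([-0.0038,  0.0125, -0.0012]), array([ 0.0136, -0.0031,  0.09  ]))
```

```bash
python3 -m handwheel '[{"dx":-0.004,"dy":0.012,"dz":-0.001,"wx":0.014,"wy":-0.003,"wz":0.09,"gripper":0.5},{"dx":-0.004,"dy":0.012,"dz":-0.001,"wx":0.014,"wy":-0.003,"wz":0.09,"gripper":0.5},{"dx":-0.004,"dy":0.012,"dz":-0.001,"wx":0.014,"wy":-0.003,"wz":0.09,"gripper":0.0},{"dx":-0.004,"dy":0.012,"dz":-0.001,"wx":0.014,"wy":-0.003,"wz":0.09,"gripper":-1},{"dx":-0.004,"dy":0.012,"dz":-0.001,"wx":0.014,"wy":-0.003,"wz":0.09,"gripper":-1},{"dx":-0.004,"dy":0.012,"dz":-0.001,"wx":0.014,"wy":-0.003,"wz":0.09,"gripper":-1},{"dx":-0.004,"dy":0.012,"dz":-0.001,"wx":0.014,"wy":-0.003,"wz":0.09,"gripper":-1}]' 100
python3 t.py '[.529,-.0965,.064]' | head -1;python3 -c "
from h import *
print(bot.get_obs())"
```

```text
time: 17.27
eef_pos: [0.531, -0.0977, 0.0192]
tcp_rot: [-1.57, -0.001, -0.11]
force: [-2.2, 0.7, 6.3]
gripper_width: 0.421
wrist 7738 0.0638 ((522.3519897460938, -95.6402587890625), 28.686723709106445) [ 0.5118 -0.1238  0.06  ] [ 0.5508 -0.067   0.068 ]
{'time': 17.375, 'joint_positions': array([-1.82328899e-01,  8.56436331e-02, -2.36573655e-01,  1.24763191e+00,
        5.46744674e-04, -7.23837083e-02]), 'joint_vel': array([-0.00062724,  0.00147291, -0.00099012, -0.00016034, -0.00042609,
       -0.00051934]), 'joint_efforts': array([-4.32234323e-01, -4.78175390e+01,  4.33910716e+01, -8.19663908e-01,
       -1.58286123e-01, -7.75066641e-03]), 'eef_pos': array([ 0.53095295, -0.09773684,  0.01921397]), 'tcp_rot': array([-1.57031951e+00, -9.84188974e-04, -1.09945166e-01]), 'force': array([-2.31155247,  1.83860794,  6.84015083]), 'wrist_torque': array([0.16313829, 0.36284685, 0.01589349]), 'gripper_width': 0.42548181601523044}
```

```bash
python3 -m handwheel '[{"dx":0,"dy":-0.06,"dz":0,"wx":0,"wy":0,"wz":0,"gripper":-1},{"dx":0,"dy":-0.12,"dz":0,"wx":0,"wy":0,"wz":0,"gripper":-1},{"dx":0.02,"dy":-0.145,"dz":-0.055,"wx":0,"wy":0,"wz":0,"gripper":-1},{"dx":0.04,"dy":-0.145,"dz":-0.11,"wx":0,"wy":0,"wz":0,"gripper":-1},{"dx":0.06,"dy":-0.145,"dz":-0.165,"wx":0,"wy":0,"wz":0,"gripper":-1},{"dx":0.072,"dy":-0.145,"dz":-0.205,"wx":0,"wy":0,"wz":0,"gripper":-1},{"dx":0.072,"dy":-0.145,"dz":-0.205,"wx":0,"wy":0,"wz":0,"gripper":-1},{"dx":0.072,"dy":-0.145,"dz":-0.205,"wx":0,"wy":0,"wz":0,"gripper":-1}]' 100
cat > dr.py <<'E'
from h import *
f=grab_frame("wrist");W=cloud(f);P,T=now();print(P,bot.get_obs()["tcp_rot"],bot.get_obs()["time"],bot.get_obs()["force"])
n=np.linalg.norm(W[...,:2]-[.480,-.310],axis=-1)
for lo,hi,r in((.1,.108,.02),(.076,.084,.03)):
    m=(n<r)&(W[...,2]>lo)&(W[...,2]<hi);X=W[m]
    if m.sum()>9: print(lo,m.sum(),np.median(X,0).round(4),cv2.minAreaRect((X[:,:2]*1000).astype(np.float32)),cv2.minEnclosingCircle((X[:,:2]*1000).astype(np.float32)))
# rectified plane z=0.104 (drive top), 0.1 mm/px, centred on .480,-.310 ; image right=+x, up=+y
out=[]
for z in(.104,.08):
    h=.03;Q=[[.48-h,-.31+h,z],[.48+h,-.31+h,z],[.48+h,-.31-h,z],[.48-h,-.31-h,z]]
    H=cv2.getPerspectiveTransform(proj(f,Q).astype(np.float32),np.float32([[0,0],[400,0],[400,400],[0,400]]))
    out.append(cv2.warpPerspective(f["color"],H,(400,400),flags=cv2.INTER_CUBIC))
cv2.imwrite("pics/drv.png",np.hstack(out)[...,::-1]);print(proj(f,[.48,-.31,.104]))
E
python3 dr.py
```

```text
time: 18.38
eef_pos: [0.5794, -0.3092, 0.1624]
tcp_rot: [-1.57, 0.002, -0.11]
force: [0.8, -0.1, -3.4]
gripper_width: 0.428
[ 0.57956267 -0.30872416  0.16286662] [-1.56973777e+00  1.00070283e-03 -1.09550192e-01] 18.425 [-0.37485575 -0.23461363 -3.5994843 ]
0.1 1046 [ 0.4818 -0.3116  0.1035] ((481.79388427734375, -311.8998718261719), (19.001850128173828, 19.21420669555664), 89.94585418701172) ((482.010498046875, -311.65277099609375), 12.627941131591797)
0.076 2645 [ 0.4816 -0.3103  0.0797] ((481.8157043457031, -311.5069274902344), (42.61299514770508, 43.66069412231445), 80.75352478027344) ((481.8001708984375, -311.8831481933594), 22.13148307800293)
[[261.71644049  70.62604633]]
```

View pics/drv.png

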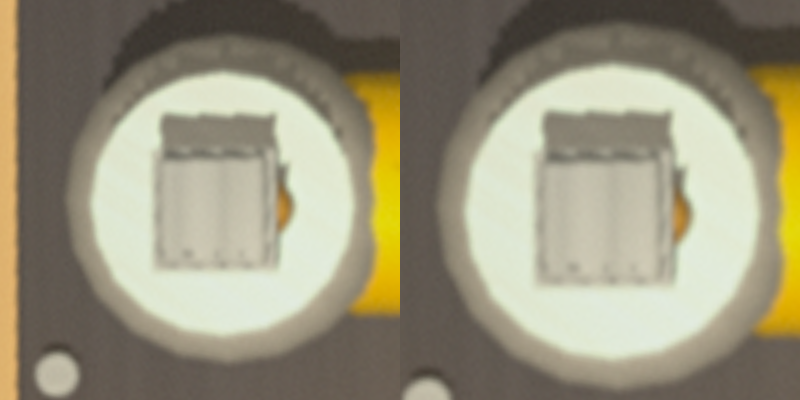

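```bash
python3 -m handwheel '[{"dx":-0.05,"dy":0,"dz":-0.0065,"wx":0,"wy":0,"wz":0,"gripper":-1},{"dx":-0.097,"dy":0.02,"dz":-0.0134,"wx":0,"wy":0,"wz":0,"gripper":-1},{"dx":-0.097,"dy":0.036,"dz":-0.0134,"wx":0,"wy":0,"wz":0,"gripper":-1},{"dx":-0.097,"dy":0.036,"dz":-0.0134,"wx":0,"wy":0,"wz":0,"gripper":-1},{"dx":-0.097,"dy":0.036,"dz":-0.0134,"wx":0,"wy":0,"wz":0,"gripper":-1}]' 100
python3 - <<'E'
from h import *
o=bot.get_obs();print(o["eef_pos"],o["tcp_rot"],rel(*now(),[.4815,-.3113,.125],ori(-6.3,-90)))
E
```

```text
time: 19.05
eef_pos: [0.483, -0.3118, 0.1283]
tcp_rot: [-1.571, -0.001, -0.109]
force: [-0.3, -0.6, -3.8]
gripper_width: 0.42
[ 0.48301219 -0.31184472  0.12825613] [-1.57086957e+00 -1.26079256e-03 -1.08818589e-01] (array([-0.0016,  0.0033,  0.0004]), array([0.0001, 0.0011, 0.0013]))
```

```bash
python3 -m handwheel '[{"dx":-0.0015,"dy":0.006,"dz":0.0004,"wx":0,"wy":0,"wz":0,"gripper":-1},{"dx":-0.0015,"dy":0.009,"dz":0.0004,"wx":0,"wy":0,"wz":0,"gripper":-1},{"dx":-0.0015,"dy":0.009,"dz":0.0004,"wx":0,"wy":0,"wz":0,"gripper":-1}]' 100
python3 -m handwheel '[{"dx":0,"dy":0.0015,"dz":0,"wx":0,"wy":0,"wz":0,"gripper":-1},{"dx":0,"dy":0.0015,"dz":0,"wx":0,"wy":0,"wz":0,"gripper":-1}]' 100
python3 -m handwheel '[{"dx":0,"dy":0.0015,"dz":0,"wx":0,"wy":0,"wz":0,"gripper":-1},{"dx":0,"dy":0.0015,"dz":0,"wx":0,"wy":0,"wz":0,"gripper":-1}]' 100
```

```text
time: 19.42
eef_pos: [0.4805, -0.3115, 0.118]
tcp_rot: [-1.57, 0.001, -0.11]
force: [-0.0, 1.3, -3.9]
gripper_width: 0.423
time: 19.68
eef_pos: [0.4805, -0.3116, 0.1168]
tcp_rot: [-1.57, 0.0, -0.11]
force: [-0.3, 0.1, -4.1]
gripper_width: 0.424
time: 19.92
eef_pos: [0.4806, -0.3117, 0.1156]
tcp_rot: [-1.571, -0.0, -0.11]
force: [0.0, -0.6, -1.3]
gripper_width: 0.427
```

```bash
python3 -m handwheel '[{"dx":0,"dy":0.0015,"dz":0,"wx":0,"wy":0,"wz":0,"gripper":-1},{"dx":0,"dy":0.0015,"dz":0,"wx":0,"wy":0,"wz":0,"gripper":-1}]' 100
python3 -m handwheel '[{"dx":0,"dy":0.0015,"dz":0,"wx":0,"wy":0,"wz":0,"gripper":-1},{"dx":0,"dy":0.0015,"dz":0,"wx":0,"wy":0,"wz":0,"gripper":-1}]' 100
python3 -c "
from h import *
o=bot.get_obs();print(o['force'],o['wrist_torque'])"
```

```text
time: 20.18
eef_pos: [0.4808, -0.3116, 0.1139]
tcp_rot: [-1.57, -0.001, -0.11]
force: [2.6, -0.9, -3.3]
gripper_width: 0.422
time: 20.42
eef_pos: [0.4808, -0.3115, 0.1123]
tcp_rot: [-1.57, -0.001, -0.11]
force: [4.8, 0.4, -4.4]
gripper_width: 0.423
[ 4.82911778  0.39445133 -4.40624328] [ 3.72869551e-02 -8.67484499e-01  6.32522365e-04]
```

```bash
python3 -m handwheel '[{"dx":0.0007,"dy":0.001,"dz":0,"wx":0,"wy":0,"wz":0,"gripper":-1},{"dx":0.0007,"dy":0.002,"dz":0,"wx":0,"wy":0,"wz":0,"gripper":-1},{"dx":0.0007,"dy":0.003,"dz":0,"wx":0,"wy":0,"wz":0,"gripper":-1},{"dx":0.0007,"dy":0.003,"dz":0,"wx":0,"wy":0,"wz":0,"gripper":-1}]' 110
python3 -m handwheel '[{"dx":0,"dy":0.0015,"dz":0,"wx":0,"wy":0,"wz":0,"gripper":-1},{"dx":0,"dy":0.0015,"dz":0,"wx":0,"wy":0,"wz":0,"gripper":-1}]' 110
python3 -m handwheel '[{"dx":0,"dy":0.0015,"dz":0,"wx":0,"wy":0,"wz":0,"gripper":-1},{"dx":0,"dy":0.0015,"dz":0,"wx":0,"wy":0,"wz":0,"gripper":-1}]' 110
```

```text
time: 20.92
eef_pos: [0.4815, -0.3118, 0.1096]
tcp_rot: [-1.571, -0.001, -0.11]
force: [4.1, 1.1, -1.2]
gripper_width: 0.423
time: 21.18
eef_pos: [0.4819, -0.3117, 0.1084]
tcp_rot: [-1.57, -0.002, -0.11]
force: [5.7, 1.4, 1.8]
gripper_width: 0.421
time: 21.42
eef_pos: [0.4819, -0.3116, 0.1069]
tcp_rot: [-1.57, -0.002, -0.11]
force: [6.2, 2.2, 0.4]
gripper_width: 0.423
```

```bash
python3 -m handwheel '[{"dx":0.0006,"dy":0.001,"dz":0.0003,"wx":0,"wy":0,"wz":0,"gripper":-1},{"dx":0.0006,"dy":0.002,"dz":0.0003,"wx":0,"wy":0,"wz":0,"gripper":-1},{"dx":0.0006,"dy":0.003,"dz":0.0003,"wx":0,"wy":0,"wz":0,"gripper":-1},{"dx":0.0006,"dy":0.003,"dz":0.0003,"wx":0,"wy":0,"wz":0,"gripper":-1}]' 110
python3 -m handwheel '[{"dx":0,"dy":0.001,"dz":0,"wx":0,"wy":0,"wz":0,"gripper":-1},{"dx":0,"dy":0.002,"dz":0,"wx":0,"wy":0,"wz":0,"gripper":-1},{"dx":0,"dy":0.003,"dz":0,"wx":0,"wy":0,"wz":0,"gripper":-1},{"dx":0,"dy":0.003,"dz":0,"wx":0,"wy":0,"wz":0,"gripper":-1}]' 110
python3 -c "
from h import *
o=bot.get_obs();print(o['force'],o['wrist_torque'])"
```

```text
time: 21.92
eef_pos: [0.482, -0.3115, 0.1032]
tcp_rot: [-1.57, -0.0, -0.11]
force: [5.6, 0.9, 1.3]
gripper_width: 0.425
time: 22.42
eef_pos: [0.4819, -0.3113, 0.0991]
tcp_rot: [-1.57, 0.001, -0.11]
force: [8.0, 0.0, -6.3]
gripper_width: 0.427
[ 8.0306423   0.01786683 -6.33064748] [-0.13408145 -1.67186178  0.0110456 ]
```

```bash
python3 -m handwheel '[{"dx":0.0005,"dy":0.001,"dz":0,"wx":0,"wy":0,"wz":0,"gripper":-1},{"dx":0.0005,"dy":0.002,"dz":0,"wx":0,"wy":0,"wz":0,"gripper":-1},{"dx":0.0005,"dy":0.002,"dz":0,"wx":0,"wy":0,"wz":0,"gripper":-1}]' 110
python3 -m handwheel '[{"dx":0,"dy":0.001,"dz":0,"wx":0,"wy":0,"wz":0,"gripper":-1},{"dx":0,"dy":0.0015,"dz":0,"wx":0,"wy":0,"wz":0,"gripper":-1},{"dx":0,"dy":0.0015,"dz":0,"wx":0,"wy":0,"wz":0,"gripper":-1}]' 110
python3 -m handwheel '[{"dx":0,"dy":0.001,"dz":0,"wx":0,"wy":0,"wz":0,"gripper":-1},{"dx":0,"dy":0.001,"dz":0,"wx":0,"wy":0,"wz":0,"gripper":-1}]' 110
```

```text
time: 22.8
eef_pos: [0.4815, -0.3113, 0.0975]
tcp_rot: [-1.57, 0.002, -0.11]
force: [1.6, 0.4, -5.8]
gripper_width: 0.423
time: 23.18
eef_pos: [0.4819, -0.3114, 0.0969]
tcp_rot: [-1.57, 0.001, -0.11]
force: [-2.0, 0.4, -3.2]
gripper_width: 0.423
time: 23.42
eef_pos: [0.4821, -0.3115, 0.0959]
tcp_rot: [-1.57, 0.0, -0.11]
force: [-3.2, 1.1, -1.1]
gripper_width: 0.418
```

```bash
python3 -m handwheel '[{"dx":0,"dy":0.001,"dz":0,"wx":0,"wy":0,"wz":0,"gripper":-1},{"dx":0,"dy":0.001,"dz":0,"wx":0,"wy":0,"wz":0,"gripper":-1}]' 110
python3 -m handwheel '[{"dx":0,"dy":0.001,"dz":0,"wx":0,"wy":0,"wz":0,"gripper":-1},{"dx":0,"dy":0.001,"dz":0,"wx":0,"wy":0,"wz":0,"gripper":-1}]' 110
python3 -m handwheel '[{"dx":0,"dy":0.001,"dz":0,"wx":0,"wy":0,"wz":0,"gripper":-1},{"dx":0,"dy":0.001,"dz":0,"wx":0,"wy":0,"wz":0,"gripper":-1}]' 110
```

```text
time: 23.68
eef_pos: [0.4821, -0.3114, 0.0953]
tcp_rot: [-1.57, 0.0, -0.11]
force: [-5.0, 2.5, 1.6]
gripper_width: 0.419
time: 23.92
eef_pos: [0.4822, -0.3114, 0.0953]
tcp_rot: [-1.571, -0.001, -0.11]
force: [-6.9, 3.7, 8.4]
gripper_width: 0.423
time: 24.18
eef_pos: [0.4822, -0.3115, 0.0952]
tcp_rot: [-1.571, -0.001, -0.11]
force: [-9.7, 4.1, 14.4]
gripper_width: 0.422
```

```bash
python3 -m handwheel '[{"dx":-0.0005,"dy":0.002,"dz":0,"wx":0,"wy":0,"wz":0,"gripper":-1},{"dx":-0.0005,"dy":0.003,"dz":0,"wx":0,"wy":0,"wz":0,"gripper":-1},{"dx":-0.0005,"dy":0.003,"dz":0,"wx":0,"wy":0,"wz":0,"gripper":-1}]' 110
python3 t.py '[.4818,-.3115,.14]'
```

```text
time: 24.55
eef_pos: [0.4822, -0.3115, 0.0951]
tcp_rot: [-1.572, -0.004, -0.11]
force: [-15.3, 10.3, 33.5]
gripper_width: 0.421
wrist 7685 0.1398 ((473.8459167480469, -310.698974609375), 28.157264709472656) [ 0.4626 -0.3383  0.136 ] [ 0.5016 -0.2825  0.144 ]
side 103 0.1395 ((475.9104309082031, -310.7899475097656), 27.369190216064453) [ 0.462  -0.3366  0.1363] [ 0.4906 -0.2838  0.1439]
[ 0.48221499 -0.31150601  0.0951155 ] [[ 0.994  0.004  0.11 ]
 [-0.11  -0.002  0.994]
 [ 0.004 -1.    -0.001]]
```

The socket top is at 0.1398 m (home = 0.140). I take the load off, let go and rise clear.

```bash
python3 -m handwheel '[{"dx":0,"dy":-0.004,"dz":0,"wx":0,"wy":0,"wz":0,"gripper":-1},{"dx":0,"dy":-0.004,"dz":0,"wx":0,"wy":0,"wz":0,"gripper":0.6},{"dx":0,"dy":-0.004,"dz":0,"wx":0,"wy":0,"wz":0,"gripper":0.6},{"dx":0,"dy":-0.004,"dz":0,"wx":0,"wy":0,"wz":0,"gripper":0.6},{"dx":0,"dy":-0.004,"dz":0,"wx":0,"wy":0,"wz":0,"gripper":0.6},{"dx":0,"dy":-0.05,"dz":0,"wx":0,"wy":0,"wz":0,"gripper":0.6},{"dx":0,"dy":-0.1,"dz":0,"wx":0,"wy":0,"wz":0,"gripper":0.6},{"dx":0.05,"dy":-0.16,"dz":0,"wx":0,"wy":0,"wz":0,"gripper":0.6},{"dx":0.08,"dy":-0.18,"dz":0,"wx":0,"wy":0,"wz":0,"gripper":0.6},{"dx":0.08,"dy":-0.18,"dz":0,"wx":0,"wy":0,"wz":0,"gripper":0.6},{"dx":0.08,"dy":-0.18,"dz":0,"wx":0,"wy":0,"wz":0,"gripper":0.6}]' 110
python3 t.py '[.4818,-.3115,.14]'
python3 - <<'E'
from h import *
print(bot.get_obs()["force"])
f=grab_frame("top");s=grab_frame("side");w=grab_frame("wrist")
cv2.imwrite("pics/end.png",np.vstack([np.hstack([cv2.resize(f["color"],(400,300)),cv2.resize(w["color"],(400,300))]),np.hstack([cv2.resize(s["color"],(400,300)),cv2.resize(s["color"][220:320,250:383],(400,300),interpolation=2)])])[...,::-1])
V=cloud(f);m=(V[...,2]>.15)&(abs(V[...,0]-.66)<.06)&(abs(V[...,1]-.22)<.1);print("lid edge",V[m].max(0))
E
```

```text
time: 26.02
eef_pos: [0.561, -0.3202, 0.2686]
tcp_rot: [-1.57, 0.002, -0.11]
force: [-0.2, -0.1, 0.4]
gripper_width: 0.797
wrist 1827 0.14 ((482.0958251953125, -312.0773010253906), 18.919574737548828) [ 0.4635 -0.3307  0.1376] [ 0.5009 -0.2937  0.1426]
side 196 0.1395 ((479.72637939453125, -311.9309387207031), 19.974102020263672) [ 0.4606 -0.3301  0.136 ] [ 0.4992 -0.2936  0.1422]
[ 0.56021083 -0.32006465  0.2689566 ] [[ 0.994 -0.002  0.11 ]
 [-0.11   0.001  0.994]
 [-0.002 -1.     0.001]]
[0.23777525 0.50855    0.83645789]
lid edge [0.68314786 0.31996793 0.25427476]
```

View pics/end.png

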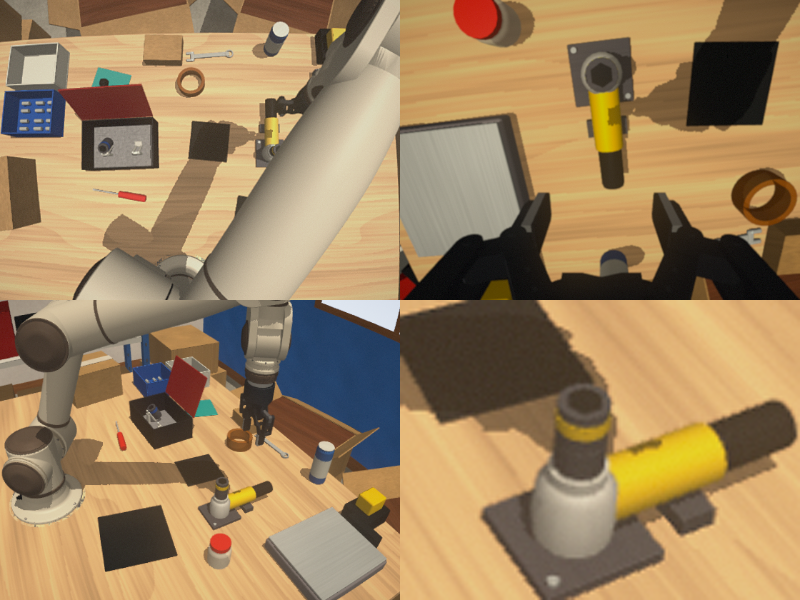

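The socket sits home and upright on the drive (side crop at 580,440), the lid is open, nothing else has moved, and the robot is clear. I hand the job in.

```bash
python3 -c "
from cell import sign_off
print(sign_off())"
```

```text
the job is handed in; nothing more can be done
None
```

The yellow-banded socket is seated on the nutrunner's drive and the job is handed in, at about 26 s on the robot's clock. No verdict came back.

**What I did**
- **Lid:** I swung it open by the knob and released it past balance. It stayed open to the end.
- **Mat:** I took the yellow socket from its cradle, checked the turn of its square hole in the side camera, stood it on the smaller black mat and let go.
- **Drive:** I gripped it again upright at mid-height with 100–110 N, matched it to the drive and pushed until it stopped hard, at about 34 N. Then I let go and rose clear.

**Last checks**
- **Seating height:** the socket's top is at 0.140 m in the wrist camera and 0.1395 m in the side camera. Fully home is 0.140 m.
- **Centring:** the wrist camera put the socket at (0.482, −0.312), about 0.5 mm from where it had seen the drive. The side and top cameras read about 2 mm less in x, within calibration.
- **Lid and robot:** the lid's upper edge is unchanged since release, and the wrist force is close to zero.
- **Other things:** the blue-banded socket, tape, jar and screwdriver look unmoved in the final picture; I did not measure them again.

**Not confirmed or not as expected**
- **Spring ball:** I could not read its position. I infer the click from the force changes near the bottom and the full seating height.
- **First grip:** the socket tilted by about 5° in it. I allowed for that before setting it down.
- **First move call:** it was refused because some keys were missing, so nothing moved.

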